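Hang the blue pipette on the carousel

TASK

Turn the pipette carousel until its one empty cradle faces front, over the red pointer on its foot. Then take the blue pipette from the white bench rack and hang it upright in that cradle, leaving the cradle at the front and the yellow pipette undisturbed in the rack.

Things in the scene. Friction and masses are not known exactly. Their poses are not given: they have to be found in the camera images.
- stand: Fixed foot of the carousel: black disc, 210 mm across, with a red pointer on a tab out to 155 mm. Origin: on the vertical turning axis at bench level; z up; the pointer (front) lies along -x, roughly towards the robot. Its rotor turns either way with slight friction (0.08 N m), stays where left, and has 4 grey cradles 90 degrees apart; three hold pipettes (green, red, black; tops at 215 mm) clipped in for good.
- knob (a point): Centre of the round black fluted knob on top of the carousel's rotor, on the turning axis: 41 mm in diameter, 35 mm tall, its top 260 mm above the bench; this point is 243 mm above the bench. Grip it from above at any yaw and turn the rotor with it. At the start the empty cradle is 34 to 80 degrees from the pointer; clockwise seen from above brings it there the short way.
- cradle (a point): Hanging point of the empty cradle, 85 mm from the axis, 115 mm above the bench: midway between its two radial prongs, level with their tops. Gap 28 mm, open at the outer end; prongs 12 mm wide, 8 mm thick, out to 125 mm from the axis. Lips at the outer ends and a stop at the inner end, 8 mm high, leave the 50 mm flange 9 mm play either way. x points to the axis, z up.
- pipette_blue: Upright white pipette, 0.1 kg, blue flange, band and button. Origin: centre of the flange's underside, z up. Flange 50 mm wide, 5 mm thick. Above: handle 28 mm in diameter to z = 85 mm, button top at 100 mm. Below: stem 12 mm, tapering to 6 mm at z = -90 mm. Grip at z = 65 mm; lift 95 mm to clear the rack, 130 mm to clear the cradle's lips; it hangs by its flange, lowered in from above.
- pipette_yellow: Bystander, to stay where it is: the same pipette in yellow, same origin and axes, top 200 mm above the bench: carry the blue one round it. Both stand in a fixed white rack (170 x 64 mm, top plate 100 mm above the bench), flanges on the plate, stems through its two 24 mm square holes 90 mm apart; the rack's long side runs along the line from blue to yellow.
Things that resemble listed ones, but are neither listed nor needed, are in the scene too. What is shaped like the pipette_blue but purple is not meant.

How it is judged:
On the way:
1. the empty cradle is turned to the front, over the red pointer (within 15 degrees), before the blue pipette is in it (x of cradle in the frame of stand below -0.07 m and y of cradle in the frame of stand between -0.022 and 0.022 m and distance between pipette_blue and cradle above 0.06 m), for 0.2 s.
At the end, for the whole second after the job is handed in: The cradle is over the red pointer within 15 degrees; the blue pipette hangs in it, released, at rest, flange on the prongs (5 mm in height, 15 mm sideways), upright within 10 degrees; the yellow pipette is still in the rack (within 20 mm and 11 degrees) (x of cradle in the frame of stand below -0.07 m and y of cradle in the frame of stand between -0.022 and 0.022 m and horizontal distance between pipette_blue and cradle below 0.015 m and z of pipette_blue in the frame of cradle between -0.005 and 0.005 m and angle between pipette_blue's own z axis and vertical below 0.17 rad and linear speed of pipette_blue below 0.03 m/s and contact force between pipette_blue and the fingers below 0.1 N and distance of pipette_yellow from where it was at the start of the episode below 0.02 m and angle between pipette_yellow's own z axis and vertical below 0.2 rad); the robot touches nothing.
It fails at once if the yellow pipette is pulled out, knocked or tipped (moved over 20 mm or tilted over 0.2 rad) (distance of pipette_yellow from where it was at the start of the episode above 0.02 m or angle between pipette_yellow's own z axis and vertical above 0.2 rad).
It also fails if it takes over 53 s, if anything falls off the work surface, if the arm or the gripper's body presses on something with over 40 N, if the wrist force passes 120 N, or if a joint passes its speed limit or range.

ROBOT

A 6-joint arm with a two-finger parallel gripper is mounted at the origin on the work surface. World frame = base frame: x ahead of the robot, y to its left, z up, the work surface at z = 0. Lengths are in m, angles in rad, forces in N, time in s.
With the tool pointing down it reaches from about 0.25 to 0.725 m from the base axis. Payload 4 kg.
Tool frame: the origin (TCP) lies on the front face of the gripper's body, between the roots of the fingers; the fingertips stand 73 mm ahead of it and the grasp point (between the pads) lies bot.tcp_to_grasp ahead of it (bot.tcp_to_grasp is the distance from the TCP to the grasp point, in m); z points along the fingers, y is the line along which they close (so a half turn about z gives the same grasp; the last joint's range is limited). The gripper opens to 85 mm and grips with 20 to 120 N. Pads are 22 mm wide; open, the fingers measure 114 mm over their backs; the gripper's body (76 mm by 85 mm) begins 54 mm behind the grasp point. The pads swing forward as they close: fully open they stand 13 mm farther back than shut.
Start: joints at [1.283, 0.241, 0.005, 1.335, 0, 1.571], TCP at [0.142, 0.479, 0.304] pointing down, gripper open.
Joint ranges: [-2.72, 2.72], [-1.05, 1.87], [-1.09, 1.28], [-1.99, 2.15], [-1.42, 1.44], [-3.14, 3.14]. Speed limits (rad/s): [2.79, 2.79, 3.14, 3.14, 3.14, 3.14].

INTERFACE

Orientations are given as a unit quaternion [x, y, z, w].
In Python, from workcell import bot gives the robot as it stands.
- The arm moves only by the shell command python3 -m jog 'ROWS' [OPENING]. ROWS is JSON, one flat list of numbers, 6 for each row, row after row: the shift along the world's x, y, z scaled (see below), then the turn, a rotation vector about the world's x, y, z scaled (see below). In form: [tx, ty, tz, wx, wy, wz, tx, ty, tz, wx, wy, wz, ...]. A call has 1 to 10 rows; each row is the pose to reach, as a shift and turn from the pose commanded when the call began; what a row does not reach only later rows make up. The controller multiplies each number of a shift by 800 mm and each number of a turn by 2 rad. A row lasts 1/12 s, in which the tool goes at most 41.7 mm and 7.16 degrees, less where a joint would pass 70% of its speed; a pose out of reach is approached as far as the arm can. A call with a number of a shift or a turn outside -1 to 1 is refused whole. A call with a gripper value outside its range is refused whole. OPENING is the opening, from -1 (shut) to 1 (fully open), set as the call begins (- or left out, the last holds). The fingers move at their own pace and stop on an object; the grip force is fixed at half the most. Time passes only in rows, so rows that repeat a pose let the fingers close. It gives the time, the measured TCP pose, the force, the opening and the grip force at its end, in the units of the state.
- bot.get_obs(): the state, without advancing time (a new reading comes with each control period).
- bot.camera(name): name is "scene" or "top"; returns (picture, depth): 480x640x3 uint8, red, green, blue; 480x640 float32, m along the optical axis (not along the pixel's ray), 0 where there is no reading.
- bot.calibration(name): a dict with "intrinsics" (3x3 intrinsics, pixels), "pose" (4x4, takes a point from camera to world coordinates). Camera axes: x right, y up, looking along -z (the intrinsics and any distortion apply to the point x, -y, -z); pixel columns grow to the right and rows downward; lengths in m; the calibration is good to about 2 mm. A picture is of the moment at which its call begins. calibration takes no time and is no camera call.
- bot.job_done(): hands the job in; it is judged then, once.
Trained networks look in the newest picture that a camera, given by its name, has taken for a name from the list of things; names that differ only in an ending like _2 or _b are one class to them, and where a whole thing is asked for, a point or a joint stands for the part that bears it (a point fixed in the world has none). Each returns a list of dicts, best first, with "confidence" (0 to 1); they miss things now and then, are a little off and sometimes report something else, mostly with a low value. They report only what shows in the picture. A call takes as long as a camera call. They do not tell look-alikes from the thing itself.
- bot.find_in(label, camera): "at" ([x, y, z] in m, in the coordinates of the camera as it stood for that picture, good to about 4 mm: the middle of the surface that is visible of it).
- bot.tip_of(label, camera): "at" ([x, y, z] in m, in the coordinates of the camera as it stood for that picture, good to about 4 mm: a listed point, or the origin of a listed thing).
The state is a dict: "clock": time; "joint_pos": joint angles; "joint_vel": joint speeds; "tau": joint torques, N m; "eef_pos": TCP position; "tool_rot": TCP orientation; "ft_force": force on the tool from outside, world axes, zero at the start; "ft_torque": the same for the moment, N m; "grip_width": finger opening in m; "grasp_force": force on a finger pad.
Only numpy, scipy, OpenCV 4.12 (cv2) and the standard library are available. Lean on these libraries where they do the work, as an engineer would, in place of code of your own. Each camera call takes 0.05 s, during which the arm holds its last target. There are 200 camera calls.

## Working session

There is one attempt and no reset: what is moved stays moved. The work goes in short steps, Python scripts to look and compute and a shell command to move; the robot and the scene stay as the last step left them, time stands still between calls to the robot, and variables do not carry over. Pictures are saved under pics/ and viewed, at most 13 in all, crops included, and the job is handed in when it is done.

```bash
mkdir -p pics
cat > h.py <<'E'
from workcell import bot
import numpy as np, cv2
def W(cam,p):
    T=np.array(bot.calibration(cam)["pose"]); return (T@np.r_[p,1])[:3]
def snap(cam,name):
    im,d=bot.camera(cam); cv2.imwrite(f"pics/{name}.png",im[:,:,::-1]); return im,d
def P(cam,d,u,v):
    c=bot.calibration(cam);K=np.array(c["intrinsics"]);z=d[v,u]
    return W(cam,[(u-K[0,2])/K[0,0]*z,-(v-K[1,2])/K[1,1]*z,-z])
def find(cam,labels,fn=None):
    for l in labels:
        for r in (fn or bot.tip_of)(l,cam)[:4]: print(cam,l,round(r["confidence"],2),W(cam,r["at"]).round(3))
E
python3 - <<'E'
from h import *
for c in("top","scene"):
    im,d=snap(c,c+"0"); np.save(c+"d.npy",d)
    find(c,["stand","knob","cradle","pipette_blue","pipette_yellow"])
print(bot.tcp_to_grasp,bot.get_obs())
E
```

```text
top stand 0.87 [ 0.595 -0.135 -0.001]
top knob 0.77 [ 0.594 -0.138  0.247]
top cradle 0.56 [ 0.551 -0.215  0.114]
top pipette_blue 0.83 [0.589 0.177 0.102]
top pipette_blue 0.74 [0.608 0.289 0.088]
top pipette_yellow 0.86 [0.573 0.089 0.101]
scene stand 0.87 [ 0.595 -0.136  0.002]
scene knob 0.69 [ 0.601 -0.135  0.238]
scene cradle 0.61 [ 0.549 -0.205  0.113]
scene pipette_blue 0.98 [0.591 0.176 0.099]
scene pipette_blue 0.81 [0.609 0.29  0.092]
0.0539 {'clock': 0.6, 'joint_pos': array([ 1.28294238e+00,  2.40569072e-01,  4.97250193e-03,  1.33519701e+00,
       -1.22852458e-05,  1.57083025e+00]), 'joint_vel': array([ 0.00184665,  0.0001552 ,  0.00030642,  0.00106704, -0.00025621,
       -0.00067849]), 'tau': array([-1.02498529e-03, -3.71973073e+01,  2.52572125e+01,  1.34690035e-03,
       -6.95860649e-05, -7.19118631e-08]), 'eef_pos': array([0.14194669, 0.47941472, 0.30391141]), 'tool_rot': array([1.43447369e-01, 9.89657947e-01, 4.78846035e-07, 6.27617399e-06]), 'ft_force': array([0.02324546, 0.65305564, 0.43939106]), 'ft_torque': array([-0.00382197, -0.0118972 ,  0.01371981]), 'grasp_force': 0.0, 'grip_width': 0.08550142566553658}
```

View pics/top0.png

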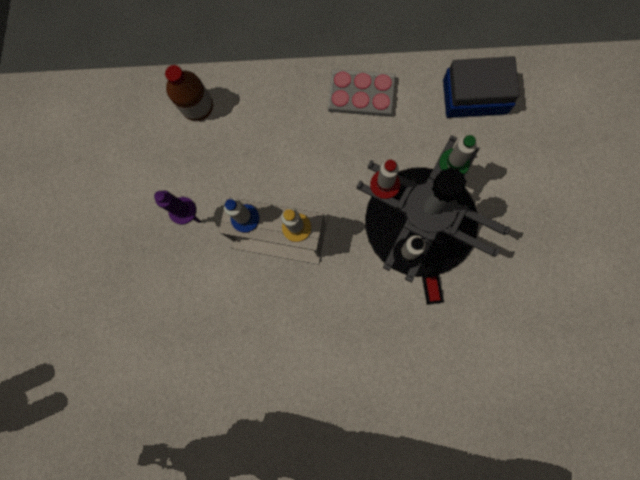

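View pics/scene0.png

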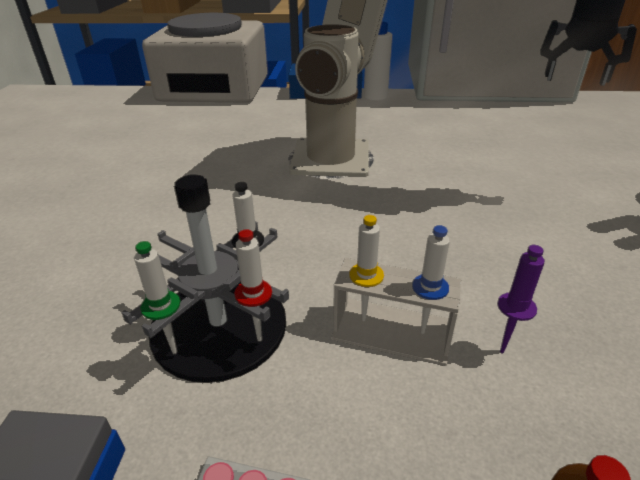

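The top view (up = +x, left = +y) shows the carousel at about (425,220) and the red pointer at (433,290). The empty cradle points right and slightly down, towards (510,245). The blue pipette is at (242,217), yellow at (295,228), and the purple look-alike at (180,208).

Run:
```python
from h import *
im=cv2.imread("pics/top0.png")[:,:,::-1].astype(int); d=np.load("topd.npy")
m=(im[:,:,0]>110)&(im[:,:,1]<60)&(im[:,:,2]<60)
n,l,s,c=cv2.connectedComponentsWithStats(m.astype(np.uint8))
for i in range(1,n):
    if s[i,4]>40: u,v=c[i].round().astype(int); print(s[i],P("top",d,u,v).round(3))
for c in("top","scene"):
    find(c,["cradle"]); find(c,["knob","cradle","stand","pipette_blue"],bot.find_in)
    print(np.array(bot.calibration(c)["pose"])[:3,3])
# prong tip pixels at height ~.115
for u,v in [(520,234),(513,253),(478,233)]:
    print(P("top",d,u,v).round(3))
```

```text
top cradle 0.56 [ 0.551 -0.215  0.114]
top knob 0.71 [ 0.587 -0.127  0.126]
top cradle 0.71 [ 0.589 -0.129  0.122]
top stand 0.67 [ 0.583 -0.126  0.117]
top pipette_blue 0.67 [0.581 0.172 0.13 ]
top pipette_blue 0.56 [0.605 0.283 0.123]
[0.42414533 0.0065665  0.83628734]
scene cradle 0.61 [ 0.549 -0.205  0.113]
scene knob 0.92 [ 0.633 -0.131  0.12 ]
scene cradle 0.63 [ 0.626 -0.125  0.118]
scene stand 0.88 [ 0.633 -0.13   0.116]
scene pipette_blue 0.77 [0.619 0.286 0.123]
scene pipette_blue 0.59 [0.601 0.177 0.137]
[1.07887709 0.0704539  0.53708363]
[ 0.565 -0.319 -0.   ]
[ 0.53  -0.302  0.002]
[ 0.57  -0.242 -0.   ]
```

```bash
cat >> h.py <<'E'
def ray(cam,u,v,z):
    c=bot.calibration(cam);K=np.array(c["intrinsics"]);T=np.array(c["pose"])
    r=T[:3,:3]@[(u-K[0,2])/K[0,0],-(v-K[1,2])/K[1,1],-1]; o=T[:3,3]
    return o+r*(z-o[2])/r[2]
def redpix(im):
    h=cv2.cvtColor(im,cv2.COLOR_RGB2HSV); m=((h[:,:,0]<8)|(h[:,:,0]>172))&(h[:,:,1]>170)&(h[:,:,2]>50)
    n,l,s,c=cv2.connectedComponentsWithStats(m.astype(np.uint8))
    return [(s[i,4],c[i].round(1)) for i in range(1,n) if s[i,4]>40]
E
python3 - <<'E'
from h import *
im=cv2.imread("pics/top0.png")[:,:,::-1].copy()
for a,c in redpix(im): print(a,c,ray("top",*c,.005).round(3))
for u,v in [(517,235),(510,253)]: print(ray("top",u,v,.119).round(3))
cv2.imwrite("pics/c0.png",cv2.resize(im[150:310,340:540,::-1],None,fx=4,fy=3.75,interpolation=3))
E
```

```text
192 [173.1  73.1] [0.924 0.35  0.005]
91 [390.1 165.1] [ 0.707 -0.085  0.005]
270 [381.  189.1] [ 0.66  -0.065  0.005]
240 [432.7 289.2] [ 0.467 -0.151  0.005]
[ 0.544 -0.268  0.119]
[ 0.515 -0.254  0.119]
```

View pics/c0.png

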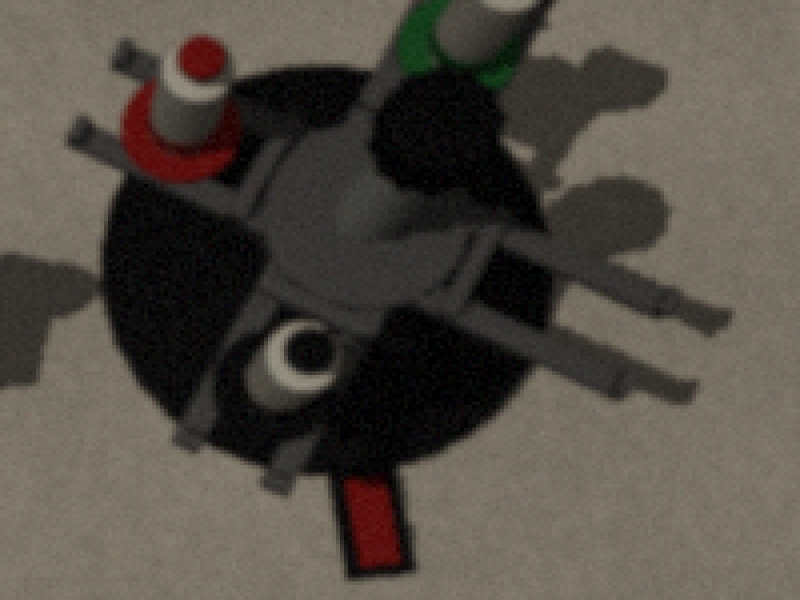

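The real prong ends are at about (507,230) and (496,252); beyond them is shadow. The cradle bearing is therefore about 240°, and the pointer at (433,289) is at about 187°, so the turn is roughly 53° clockwise. First I move over the knob.

```bash
python3 -m jog '[0.567,-0.769,0.08,0,0,0,0.567,-0.769,0.08,0,0,0,0.567,-0.769,0.08,0,0,0,0.567,-0.769,0.08,0,0,0,0.567,-0.769,0.08,0,0,0,0.567,-0.769,0.08,0,0,0,0.567,-0.769,0.08,0,0,0,0.567,-0.769,0.08,0,0,0,0.567,-0.769,0.08,0,0,0,0.567,-0.769,0.08,0,0,0]' 1; python3 -c "
from workcell import bot;o=bot.get_obs();print(o['joint_pos'].round(3))"
```

```text
clock: 1.93
eef_pos: [0.3891, 0.1433, 0.3392]
tool_rot: [0.143, 0.99, 0.0, 0.0]
ft_force: [0.6, 0.5, 0.3]
grip_width: 0.0853
grasp_force: 0.0
[ 0.353  0.056 -0.123  1.391  0.     0.641]
```

```bash
python3 -m jog '[0.259,-0.349,0.03,0,0,0.667,0.259,-0.349,0.03,0,0,0.667,0.259,-0.349,0.03,0,0,0.667,0.259,-0.349,0.03,0,0,0.667,0.259,-0.349,0.03,0,0,0.667,0.259,-0.349,0.03,0,0,0.667,0.259,-0.349,0.03,0,0,0.667,0.259,-0.349,0.03,0,0,0.667,0.259,-0.349,0.03,0,0,0.667,0.259,-0.349,0.03,0,0,0.667]'
python3 - <<'E'
from h import *
print(bot.get_obs()['joint_pos'].round(3))
for c in("top","scene"):
    snap(c,c+"1"); find(c,["knob","cradle"])
E
```

```text
clock: 2.77
eef_pos: [0.5988, -0.14, 0.3597]
tool_rot: [-0.429, 0.903, -0.001, -0.001]
ft_force: [-0.3, -0.4, -0.2]
grip_width: 0.0854
grasp_force: 0.0
[-0.229  0.471  0.48   1.58  -0.002 -1.117]
top knob 0.96 [ 0.595 -0.139  0.245]
top cradle 0.64 [ 0.552 -0.215  0.118]
scene knob 0.57 [ 0.598 -0.136  0.237]
scene cradle 0.9 [ 0.551 -0.207  0.112]
```

View pics/scene1.png

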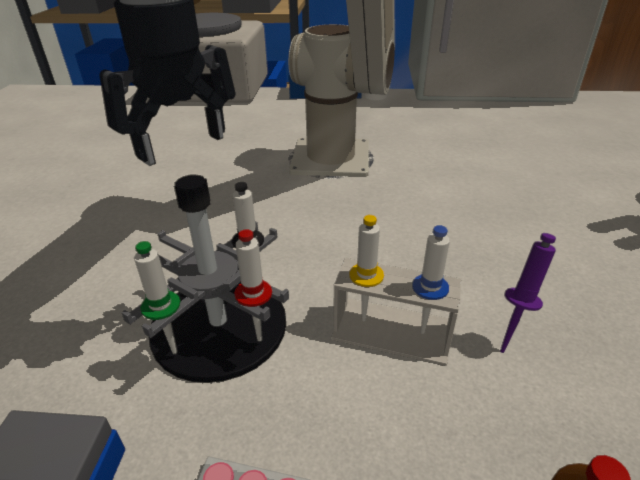

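```bash
python3 -m jog '[0,0,-0.04,0,0,0,0,0,-0.078,0,0,0,0,0,-0.078,0,0,0,0,0,-0.078,0,0,0]' && python3 -m jog '[0,0,0,0,0,0,0,0,0,0,0,0,0,0,0,0,0,0,0,0,0,0,0,0,0,0,0,0,0,0,0,0,0,0,0,0,0,0,0,0,0,0,0,0,0,0,0,0,0,0,0,0,0,0,0,0,0,0,0,0]' -1
```

```text
clock: 3.4
eef_pos: [0.5941, -0.1326, 0.2996]
tool_rot: [-0.43, 0.903, 0.001, -0.002]
ft_force: [-0.2, -0.8, 1.0]
grip_width: 0.0852
grasp_force: 0.0
clock: 4.23
eef_pos: [0.5961, -0.1339, 0.3024]
tool_rot: [-0.429, 0.903, -0.001, 0.002]
ft_force: [-1.1, 0.8, 6.2]
grip_width: 0.0364
grasp_force: 61.3
```

```bash
python3 -m jog '[0,0,0,0,0,-0.05,0,0,0,0,0,-0.1,0,0,0,0,0,-0.15,0,0,0,0,0,-0.2,0,0,0,0,0,-0.25,0,0,0,0,0,-0.3,0,0,0,0,0,-0.35,0,0,0,0,0,-0.4,0,0,0,0,0,-0.462,0,0,0,0,0,-0.462]'
python3 - <<'E'
from h import *
print(bot.get_obs()['joint_pos'].round(3))
for c in("top","scene"):
    snap(c,c+"2"); find(c,["stand","cradle"])
E
```

```text
clock: 5.07
eef_pos: [0.5966, -0.1352, 0.3025]
tool_rot: [0.02, 1.0, -0.001, 0.002]
ft_force: [1.3, -2.5, 6.2]
grip_width: 0.0365
grasp_force: 61.5
[-0.222  0.465  0.325  1.425 -0.002 -0.182]
top stand 0.86 [ 0.594 -0.133 -0.003]
top cradle 0.96 [ 0.51  -0.15   0.115]
scene stand 0.77 [ 0.594 -0.138  0.002]
scene cradle 0.75 [ 0.508 -0.145  0.114]
```

View pics/top2.png

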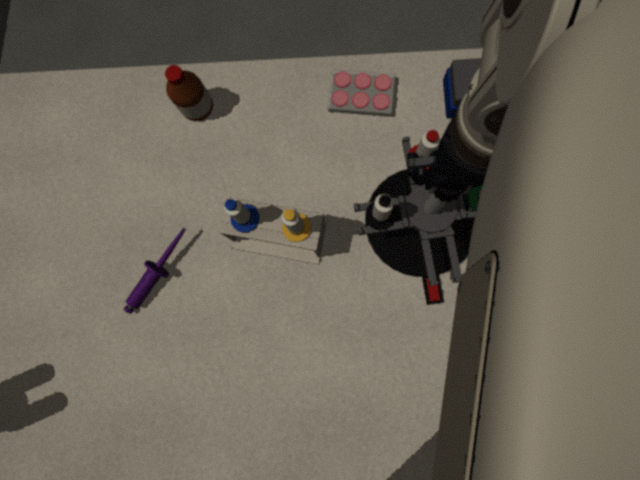

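The cradle is over the pointer at (433,290). The purple look-alike has toppled on its own, clear of the rack. I release the knob, rise, and go to the blue pipette.

```bash
python3 -m jog '[0,0,0,0,0,0,0,0,0,0,0,0,0,0,0,0,0,0,0,0,0,0,0,0,0,0,0,0,0,0,0,0,0.03,0,0,0,0,0,0.07,0,0,0,0,0,0.12,0,0,0,0,0,0.12,0,0,0,0,0,0.12,0,0,0]' 0.8 && python3 -m jog '[-0.007,0.389,0,0,0,0.06,-0.007,0.389,0,0,0,0.06,-0.007,0.389,0,0,0,0.06,-0.007,0.389,0,0,0,0.06,-0.007,0.389,0,0,0,0.06,-0.007,0.389,0,0,0,0.06,-0.007,0.389,0,0,0,0.06,-0.007,0.389,0,0,0,0.06,-0.007,0.389,0,0,0,0.06,-0.007,0.389,0,0,0,0.06]' 0.35;  python3 - <<'E'
from h import *
print(bot.get_obs()['joint_pos'].round(3))
for c in("top","scene"):
    snap(c,c+"3"); find(c,["stand","cradle","pipette_blue","pipette_yellow"])
E
```

```text
clock: 6.2
eef_pos: [0.5965, -0.134, 0.3996]
tool_rot: [0.018, 1.0, -0.001, 0.003]
ft_force: [0.7, 0.4, -0.7]
grip_width: 0.0767
grasp_force: 0.0
clock: 7.03
eef_pos: [0.5893, 0.1787, 0.3942]
tool_rot: [-0.043, 0.999, -0.001, -0.002]
ft_force: [-0.0, -0.2, 0.4]
grip_width: 0.0574
grasp_force: 0.0
[ 0.295  0.482  0.586  1.678 -0.     0.208]
top stand 0.78 [ 0.592 -0.135 -0.002]
top stand 0.31 [ 0.509 -0.153  0.118]
top cradle 0.98 [ 0.509 -0.151  0.118]
top pipette_blue 0.94 [0.592 0.179 0.097]
top pipette_blue 0.88 [0.522 0.359 0.021]
top pipette_yellow 0.76 [0.57  0.088 0.1  ]
scene stand 0.61 [ 0.591 -0.137  0.001]
scene cradle 0.66 [ 0.51  -0.146  0.113]
scene pipette_blue 0.82 [0.591 0.176 0.103]
scene pipette_blue 0.73 [0.518 0.36  0.022]
scene pipette_yellow 0.77 [0.568 0.089 0.099]
```

View pics/scene3.png

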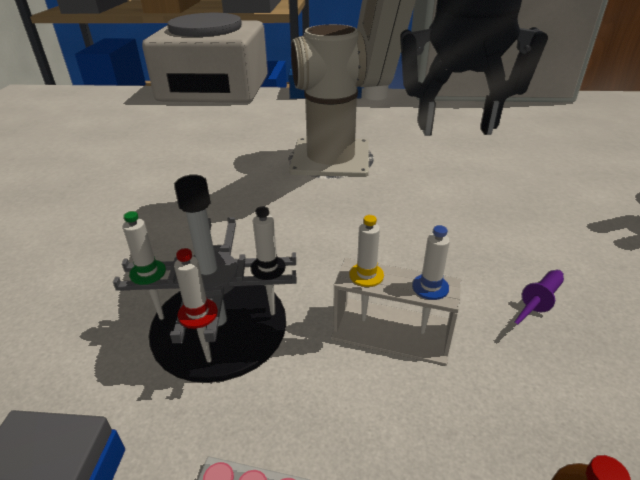

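View pics/top3.png

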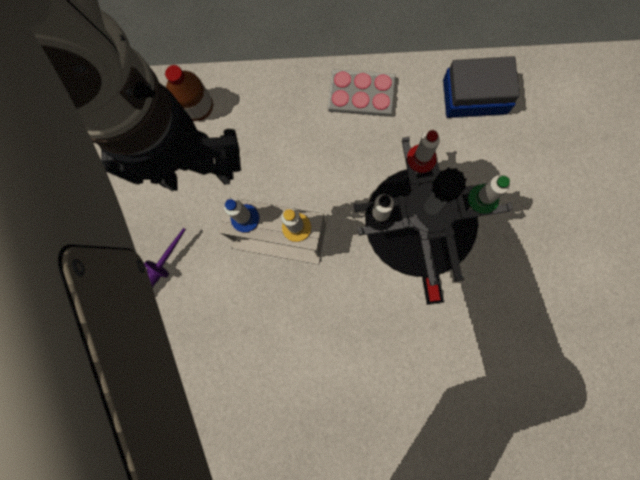

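Blue is at (237,210) under the open gripper, and the cradle is centred over the pointer. I descend and grip.

```bash
python3 -m jog '[0,0,-0.04,0,0,0,0,0,-0.08,0,0,0,0,0,-0.12,0,0,0,0,0,-0.16,0,0,0,0,0,-0.2,0,0,0,0,0,-0.218,0,0,0,0,0,-0.218,0,0,0,0,0,-0.218,0,0,0]' && python3 -m jog '[0,0,0,0,0,0,0,0,0,0,0,0,0,0,0,0,0,0,0,0,0,0,0,0,0,0,0,0,0,0,0,0,0,0,0,0,0,0,0,0,0,0,0,0,0,0,0,0]' -1
```

```text
clock: 8.2
eef_pos: [0.5896, 0.177, 0.2214]
tool_rot: [-0.042, 0.999, -0.0, -0.001]
ft_force: [-0.4, -0.3, 0.9]
grip_width: 0.0579
grasp_force: 0.0
clock: 8.87
eef_pos: [0.591, 0.1774, 0.2243]
tool_rot: [-0.042, 0.999, 0.0, 0.002]
ft_force: [-0.4, -0.3, 6.0]
grip_width: 0.0266
grasp_force: 59.0
```

```bash
python3 -m jog '[0,0,0.02,0,0,0,0,0,0.05,0,0,0,0,0,0.08,0,0,0,0,0,0.11,0,0,0,0,0,0.14,0,0,0,0,0,0.18,0,0,0,-0.04,0,0.18,0,0,0,-0.08,0,0.18,0,0,0,-0.12,0,0.18,0,0,0,-0.16,0,0.18,0,0,0]'
python3 - <<'E'
from h import *
for c in("top","scene"):
    snap(c,c+"4"); find(c,["cradle","pipette_blue","pipette_yellow"])
E
```

```text
clock: 9.7
eef_pos: [0.4606, 0.1772, 0.3659]
tool_rot: [-0.042, 0.999, 0.0, 0.0]
ft_force: [-0.8, 0.5, -0.5]
grip_width: 0.0269
grasp_force: 59.1
top cradle 0.97 [ 0.509 -0.152  0.116]
top pipette_blue 0.84 [0.458 0.18  0.238]
top pipette_yellow 0.86 [0.571 0.087 0.102]
scene cradle 0.63 [ 0.511 -0.144  0.115]
scene pipette_blue 0.87 [0.52  0.36  0.024]
scene pipette_yellow 0.59 [0.57  0.087 0.101]
scene pipette_yellow 0.43 [ 0.507 -0.145  0.111]
```

View pics/scene4.png

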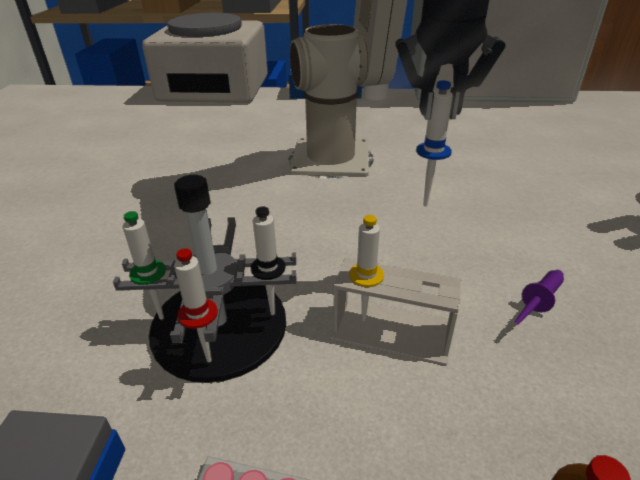

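Blue is held upright at (437,130) and yellow is untouched. I go round in front of yellow to the cradle.

```bash
python3 -m jog '[-0.05,0,0,0,0,0,-0.05,-0.045,0,0,0,0,-0.05,-0.09,0,0,0,0,-0.05,-0.135,0,0,0,0,-0.05,-0.18,0,0,0,0,-0.05,-0.225,0,0,0,0,-0.05,-0.27,0,0,0,0,-0.05,-0.315,0,0,0,0,-0.05,-0.36,0,0,0,0,-0.05,-0.405,0,0,0,0]' && python3 -m jog '[0,0,0,0,0,0,0.03,0,0,0,0,0,0.06,0,0,0,0,0,0.105,0,0,0,0,0,0.109,0,0,0,0,0,0.109,0,0,0,0,0,0.109,0,0,0,0,0,0.109,0,0,0,0,0]'
python3 - <<'E'
from h import *
for c in("top","scene"):
    snap(c,c+"5"); find(c,["stand","cradle","pipette_blue","pipette_yellow"])
E
```

```text
clock: 10.93
eef_pos: [0.4224, -0.1492, 0.3658]
tool_rot: [-0.042, 0.999, -0.0, 0.0]
ft_force: [0.7, 0.8, -1.7]
grip_width: 0.0266
grasp_force: 59.2
clock: 11.6
eef_pos: [0.5086, -0.1467, 0.3658]
tool_rot: [-0.042, 0.999, 0.0, -0.0]
ft_force: [-0.1, 0.1, -1.7]
grip_width: 0.0269
grasp_force: 59.4
top stand 0.63 [ 0.595 -0.135 -0.002]
top cradle 0.64 [ 0.509 -0.152  0.116]
top pipette_blue 0.71 [0.521 0.359 0.022]
top pipette_blue 0.7 [ 0.506 -0.146  0.241]
top pipette_yellow 0.75 [0.572 0.088 0.103]
scene cradle 0.72 [ 0.508 -0.145  0.114]
scene pipette_blue 0.86 [ 0.509 -0.145  0.245]
scene pipette_blue 0.75 [0.518 0.359 0.024]
scene pipette_yellow 0.86 [0.571 0.089 0.098]
```

View pics/scene5.png

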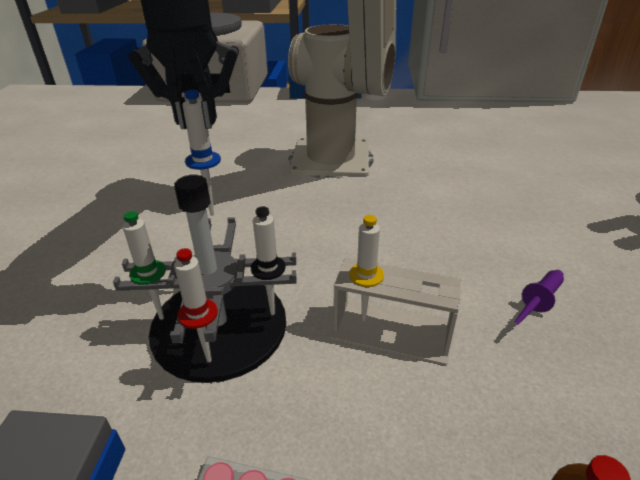

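The pipette at (200,150) lines up with the cradle: the networks agree within about 3 mm, against 8 mm of play. I lower it.

```bash
python3 -m jog '[0,-0.001,-0.03,0,0,0,0,-0.001,-0.06,0,0,0,0,-0.001,-0.085,0,0,0,0,-0.001,-0.11,0,0,0,0,-0.001,-0.13,0,0,0,0,-0.001,-0.145,0,0,0,0,-0.001,-0.155,0,0,0,0,-0.001,-0.155,0,0,0,0,-0.001,-0.155,0,0,0]'
python3 - <<'E'
from h import *
for c in("top","scene"):
    im,d=snap(c,c+"6"); find(c,["cradle","pipette_blue"])
a=cv2.imread("pics/scene6.png")[80:380,80:400]; b=cv2.imread("pics/top6.png")[130:330,300:540]
cv2.imwrite("pics/m6.png",np.hstack([cv2.resize(a,(400,375)),cv2.resize(b,(400,375))]))
E
```

```text
clock: 12.85
eef_pos: [0.5092, -0.1476, 0.2421]
tool_rot: [-0.042, 0.999, 0.0, -0.0]
ft_force: [-0.1, 0.4, -0.8]
grip_width: 0.0271
grasp_force: 59.4
top cradle 0.73 [ 0.507 -0.15   0.114]
top pipette_blue 0.98 [0.52  0.358 0.024]
top pipette_blue 0.7 [ 0.507 -0.146  0.117]
scene cradle 0.73 [ 0.508 -0.143  0.111]
scene pipette_blue 0.82 [0.518 0.361 0.028]
scene pipette_blue 0.76 [ 0.508 -0.148  0.119]
scene pipette_blue 0.69 [ 0.6   -0.135  0.238]
```

View pics/m6.png

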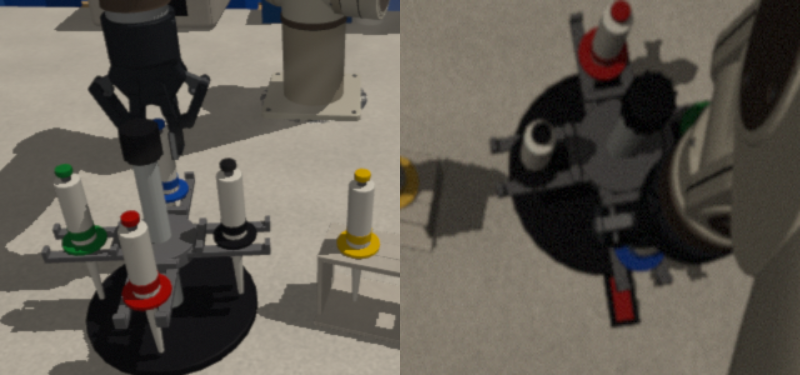

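The flange is between the prongs and about 3 mm above them. I lower a touch, release, rise and back off.

```bash
python3 -m jog '[0,0,-0.002,0,0,0,0,0,-0.003,0,0,0,0,0,-0.003,0,0,0]' && python3 -m jog '[0,0,0,0,0,0,0,0,0,0,0,0,0,0,0,0,0,0,0,0,0,0,0,0,0,0,0,0,0,0,0,0,0,0,0,0]' 0.35 && python3 -m jog '[0,0,0.02,0,0,0,0,0,0.05,0,0,0,0,0,0.09,0,0,0,0,0,0.13,0,0,0,0,0,0.17,0,0,0,-0.05,0.05,0.17,0,0,0,-0.1,0.1,0.17,0,0,0,-0.13,0.15,0.17,0,0,0,-0.13,0.2,0.17,0,0,0,-0.13,0.2,0.17,0,0,0]'
python3 - <<'E'
from h import *
for c in("top","scene"):
    im,d=snap(c,c+"7"); find(c,["cradle","stand","pipette_blue","pipette_yellow"])
a=cv2.imread("pics/scene7.png")[80:380,80:400]; b=cv2.imread("pics/top7.png")[130:330,300:540]
cv2.imwrite("pics/m7.png",np.hstack([cv2.resize(a,(400,375)),cv2.resize(b,(400,375))]))
E
```

```text
clock: 13.4
eef_pos: [0.5091, -0.1476, 0.2394]
tool_rot: [-0.042, 0.999, -0.0, 0.0]
ft_force: [-0.2, -0.6, -1.1]
grip_width: 0.0267
grasp_force: 59.4
clock: 13.9
eef_pos: [0.5092, -0.1475, 0.2395]
tool_rot: [-0.042, 0.999, -0.0, 0.0]
ft_force: [-0.0, -0.1, 0.4]
grip_width: 0.0572
grasp_force: 0.0
clock: 14.73
eef_pos: [0.4032, 0.0142, 0.376]
tool_rot: [-0.042, 0.999, 0.0, 0.0]
ft_force: [-0.1, -0.1, -1.3]
grip_width: 0.0575
grasp_force: 0.0
top stand 0.95 [ 0.593 -0.134  0.   ]
top pipette_yellow 0.77 [0.569 0.087 0.104]
scene cradle 0.82 [ 0.506 -0.146  0.114]
scene stand 0.58 [ 0.593 -0.137  0.001]
scene pipette_blue 0.8 [0.52  0.359 0.027]
scene pipette_blue 0.66 [ 0.51  -0.146  0.114]
scene pipette_yellow 0.59 [0.571 0.087 0.099]
```

View pics/m7.png

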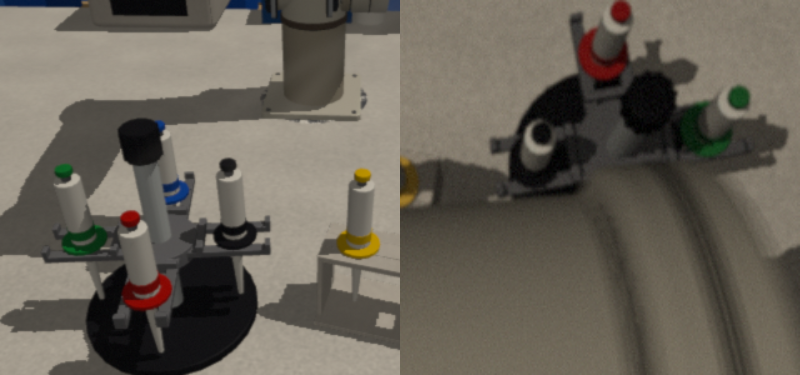

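The blue pipette hangs upright in the front cradle with its origin at z 0.114. The gripper is clear and yellow is undisturbed, so I hand in.

```bash
python3 -c "
from workcell import bot;print(bot.job_done())"
```

```text
the job is handed in; nothing more can be done
None
```

The blue pipette hangs upright and released in the empty cradle, which is at the front over the red pointer; the yellow one is undisturbed, and I handed the job in at about 15 s (no verdict was returned).

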